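# Cure the finial on the dome under the sprung lamp

### The arm

A 6-joint arm with a two-finger parallel gripper is mounted at the origin on the work surface. World frame = base frame: x ahead of the robot, y to its left, z up, the work surface at z = 0. Lengths are in m, angles in rad, forces in N, time in s.
With the tool pointing down it reaches from about 0.325 to 0.85 m from the base axis. Payload 15.5 kg.
Tool frame: the origin (TCP) lies at the centre of the arm's flange, where the gripper is bolted on; the fingertips stand 191 mm ahead of it and the grasp point (between the pads) lies 172 mm ahead of it; z points along the fingers, y is the line along which they close (so a half turn about z gives the same grasp; the last joint's range is limited). The gripper opens to 91 mm and grips with 3 to 60 N. Pads are 32 mm wide; open, the fingers measure 118 mm over their backs; the gripper's body (76 mm by 178 mm) begins 60 mm behind the grasp point.
Start: joints at [1.202, 0.494, 1.345, -0, 1.302, -0.096], TCP at [0.168, 0.602, 0.405] pointing down, gripper open.
Joint ranges: [-2.91, 2.91], [-0.82, 2.16], [0.22, 2.67], [-1.22, 4.37], [0.12, 2.79], [-3.08, 3.08]. Speed limits (rad/s): [1.89, 1.89, 2.57, 3.01, 3.01, 3.01].

### API

Orientations are given as a unit quaternion [w, x, y, z].
In Python, from rig import ctrl gives the robot as it stands.
- The arm moves only by the tool send_rows, never from a script. Its argument "targets" is a list that holds one entry, the list of rows, each a list of 5 numbers: the opening, from 0 (shut) to 1 (fully open), then the shift along the world's x, y, z normalised to -1 to 1, where 1 is 0.04 m, then the turn about the world's z normalised to -1 to 1, where 1 is 60 degrees. In form: [[[grip, x, y, z, yaw], ...]]. A call has exactly 5 rows; each row shifts and turns the commanded pose from where the row before left it; what a row does not reach is not made up. A row lasts 1/12 s, in which the tool goes at most 41.7 mm and 7.16 degrees, less where a joint would pass 70% of its speed; a pose out of reach is approached as far as the arm can. A call with a number of a shift or a turn outside -1 to 1 is refused whole. A call with a gripper value outside its range is refused whole. The fingers move at their own pace and stop on an object; the grip force is fixed at half the most. Time passes only in rows, so rows that do not move let the fingers close, or fill a call up. It gives the time, the measured TCP pose, the force, the opening and the grip force at its end, in the units of the state.
- ctrl.sense(): the state, without advancing time (a new reading comes with each control period).
- ctrl.capture(name): name is "scene" or "top" or "wrist"; returns a dict with "img" (400x640x3 uint8, red, green, blue), "vertical_fov" (degrees; the focal length in pixels is half the picture's height over the tangent of half this angle, whatever the lens; pixels are square), "cx", "cy" (the principal point, pixels), "extrinsics" (4x4, takes a point from camera to world coordinates); the wrist camera has in their place "T_tool_cam" (4x4, takes a point from camera to tool coordinates, whose origin is the TCP and whose axes are the flange's). Camera axes: x right, y up, looking along -z (the intrinsics and any distortion apply to the point x, -y, -z); pixel columns grow to the right and rows downward; lengths in m; the calibration is good to about 2 mm. A picture is of the moment at which its call begins: read the wrist's pose just before it. There is no depth.
- ctrl.job_done(): hands the job in; it is judged then, once.
The state is a dict: "time": time; "joint_positions": joint angles; "qd": joint speeds; "joint_torque": joint torques, N m; "position": TCP position; "tool_rot": TCP orientation; "force": force on the tool from outside, world axes, zero at the start; "moment": the same for the moment, N m; "finger_gap": finger opening in m; "grasp_force": force on a finger pad.
Only numpy, scipy, OpenCV 4.12 (cv2) and the standard library are available. Lean on these libraries where they do the work, as an engineer would, in place of code of your own. Each camera call takes 0.05 s, during which the arm holds its last target. There are 200 camera calls.

### The job

Stand the small round-knobbed wooden finial upright on the very top of the model tower's dome and let go of it. Then take the upright grip of the curing lamp and pull the lamp out on its sprung rod until the ring mark on the rod has just come out of the tube's mouth, so that the lamp is over the finial, and keep holding it there: the spring draws it back if you let go, so finish while still holding it still at the mark. The finial must stay standing on the dome, and the tower and the other things on the bench stay where they are.

Things in the scene. Friction and masses are not known exactly. Their poses are not given: they have to be found in the camera images.
- finial: turned wooden finial, loose, upright on the bench: flat round foot 34 mm across, 8 mm thick; on it a round knob 24 mm across, 22 mm high (grip here, 8 to 30 mm up), topped by a 15 mm bead; 39 mm high in all, 25 g. Origin: centre of the foot's underside, z up. Its flat foot touches the dome at one point and rocks: over 10 mm off-centre it slides off. Beside it stand a pointed spire and an arch
- tower: white plaster model tower, loose, 0.9 kg: square house 88 mm wide, 96 mm terracotta cornice at 50 to 56 mm height, above it a smooth half-round dome of 45 mm radius; 97 mm high in all. It stands on the lamp stand's 8 mm base plate, on the work spot. Origin: centre of its underside, z up
- dome_top (a point): highest point of the tower's dome, 97 mm above the tower's underside, 105 mm above the bench; z up
- stand: curing-lamp stand, fixed: grey base plate 400 x 115 x 8 mm, round column 280 mm from the work spot, head on it (top 203 mm above the bench) clamping a level tube 21 mm across. Origin: the work spot where the tower stands, at bench level; x runs level from there to the column, z up. Tube and rod lie above the x axis at 180 mm height; the lamp is pulled towards -x
- tube_mouth (a point): centre of the open end of the tube, 175 mm along the stand's x from the work spot, 180 mm above the bench; axes as the stand
- lamp_rod (a joint): how far the rod with the lamp is pulled out of the tube, m: 0 parked (at the start; lamp 140 mm from the work spot, over a small shutter plate), 0.140 when the ring mark has just come out of the tube and the lamp straight above the work spot, stop at 0.165. The inner spring pulls it back: 4 N when parked, 9.6 N at the mark
- ring_mark (a point): the length mark on the 12 mm steel rod: a black ring 4 mm wide. This point: middle of the rod at the ring's edge away from the lamp. Hidden inside the tube at first; at the mark it coincides with tube_mouth, the whole ring just showing outside the tube. It moves with the rod
- lamp: curing lamp on the rod's end: dark finned cylinder 44 mm across, 34 mm high, lens underneath, on top an upright black grip 19 mm across. Origin: on its axis at rod height, 180 mm above the bench; x as the stand, z up; it does not turn. Top 17 mm above the origin, 24 mm ferrule to 21 mm, grip from there to 57 mm; underside 20 mm below the origin, 15 mm clear of a standing finial
- lamp_grip (a point): middle of the upright grip on the lamp, 39 mm above the lamp's origin, 219 mm above the bench; axes as the lamp
- spire: bystander: wooden spire with a pointed cone, 71 mm high, foot 34 mm across, loose; origin under its foot
- arch: bystander: small plaster arch, 28 x 54 x 61 mm, loose; origin under its centre
- glue: bystander: white glue bottle, 44 mm across, 115 mm high, loose; origin under its centre
- paint_jar: bystander: glass jar, 52 mm across, 55 mm high, loose; origin under its centre
- bar_clamp: bystander: steel bar clamp lying flat, 340 mm long, 24 mm high, loose; origin under the middle of its rail
- pliers: bystander: pliers lying flat, about 160 mm long, 14 mm high, loose; origin under the middle
- pencil: bystander: carpenter's pencil lying flat, 180 mm long, loose; origin under the middle

How it is judged:
On the way:
1. the finial stands on top of the dome, let go of, with the lamp still parked (horizontal distance between finial and dome_top below 0.01 m and distance between finial and dome_top below 0.012 m and angle between finial's own z axis and vertical below 0.3 rad and contact force between finial and tower above 0.03 N and contact force between finial and the fingers below 0.02 N and value of joint lamp_rod below 0.02 m), for 0.3 s.
At the end, for the whole second after the job is handed in: The fingers hold the lamp still with the rod at its mark (0.140 m, within 6 mm), over the finial; the finial stands free on the dome, foot centre within 10 mm of the top, tilted under 0.3 rad, not touched by the lamp; the tower is within 10 mm of its start (value of joint lamp_rod between 0.134 and 0.146 m and velocity of joint lamp_rod between -0.01 and 0.01 m/s and contact force between the fingers and lamp above 2 N and horizontal distance between finial and dome_top below 0.01 m and distance between finial and dome_top below 0.012 m and angle between finial's own z axis and vertical below 0.3 rad and linear speed of finial below 0.03 m/s and contact force between finial and tower above 0.03 N and contact force between lamp and finial below 0.05 N and horizontal distance between lamp and finial below 0.018 m and distance of tower from where it was at the start of the episode below 0.01 m); the arm keeps its last pose, push and grip.
It fails at once if the tower is pushed out of place (distance of tower from where it was at the start of the episode above 0.015 m).
It fails at once if another thing on the bench is knocked about (distance of any of spire, arch, glue, paint_jar, bar_clamp, pliers, pencil from where it was at the start of the episode above 0.02 m).
It also fails if it takes over 58 s, if anything falls off the work surface, if the arm or the gripper's body presses on something with over 40 N, if the wrist force passes 120 N, or if a joint passes its speed limit or range.

## Working session

There is one attempt and no reset: what is moved stays moved. The work goes in short steps, Python scripts to look and compute and a tool call to move; the robot and the scene stay as the last step left them, time stands still between calls to the robot, and variables do not carry over. Pictures are saved under pics/ and viewed, at most 10 in all, crops included, and the job is handed in when it is done.

Besides the shell and the picture viewer there is one more tool, called after ">>>" as name(argument=value, ...) on one line, values as JSON. send_rows: Moves the arm, as the interface text tells. Its arguments: {"type":"object","properties":{"targets":{"type":"array"}},"required":["targets"]}

```bash
ls; mkdir -p pics
cat > h.py <<'E'
import numpy as np,cv2
from rig import ctrl
from scipy.spatial.transform import Rotation as R
def cap(n,save=None):
    s=ctrl.sense(); c=ctrl.capture(n)
    if 'extrinsics' in c: T=np.array(c['extrinsics'])
    else:
        W=np.eye(4); q=s['tool_rot']; W[:3,:3]=R.from_quat([q[1],q[2],q[3],q[0]]).as_matrix(); W[:3,3]=s['position']
        T=W@np.array(c['T_tool_cam'])
    im=np.array(c['img']); f=im.shape[0]/2/np.tan(np.radians(c['vertical_fov'])/2)
    if save: cv2.imwrite('pics/'+save,im[:,:,::-1])
    return dict(im=im,T=T,f=f,cx=c['cx'],cy=c['cy'],keys=list(c.keys()),c=c)
def ray(c,u,v):
    d=np.array([(u-c['cx'])/c['f'],-(v-c['cy'])/c['f'],-1.]); return c['T'][:3,3],c['T'][:3,:3]@d
def plane(c,u,v,z):
    o,d=ray(c,u,v); return o+d*(z-o[2])/d[2]
def proj(c,p):
    q=np.linalg.inv(c['T'])@np.append(p,1); return c['cx']+c['f']*q[0]/-q[2], c['cy']-c['f']*q[1]/-q[2]
def tri(obs):
    A=np.zeros((3,3));b=np.zeros(3)
    for c,u,v in obs:
        o,d=ray(c,u,v);d=d/np.linalg.norm(d);P=np.eye(3)-np.outer(d,d);A+=P;b+=P@o
    p=np.linalg.solve(A,b)
    res=[np.linalg.norm(np.cross(p-ray(c,u,v)[0],ray(c,u,v)[1]/np.linalg.norm(ray(c,u,v)[1]))) for c,u,v in obs]
    return p,res
E
python3 - <<'E'
from h import *
for n in('scene','top','wrist'):
    c=cap(n,n+'0.png'); print(n,{k:v for k,v in c['c'].items() if k!='img'})
print(ctrl.sense())
E
```

```text
pics
scene {'vertical_fov': 49.993865130017056, 'cx': 323.5597155929254, 'cy': 201.62345854553055, 'extrinsics': array([[-0.66311453, -0.42967483,  0.61291   ,  1.27447835],
       [ 0.74844018, -0.39241442,  0.53464776,  0.62740224],
       [ 0.01079004,  0.81325916,  0.58180161,  0.86990398],
       [ 0.        ,  0.        ,  0.        ,  1.        ]])}
top {'vertical_fov': 52.69961847148331, 'cx': 318.7372565506882, 'cy': 197.81494925231743, 'extrinsics': array([[-2.45541669e-02,  9.98458040e-01, -4.97858970e-02,
         4.71113839e-01],
       [-9.99698219e-01, -2.44862741e-02,  1.97324276e-03,
        -4.55039784e-02],
       [ 7.51128977e-04,  4.98193239e-02,  9.98757964e-01,
         1.49529672e+00],
       [ 0.00000000e+00,  0.00000000e+00,  0.00000000e+00,
         1.00000000e+00]])}
wrist {'vertical_fov': 60.82998598178747, 'cx': 320.59223033032674, 'cy': 202.53501313003156, 'T_tool_cam': array([[-2.65830504e-04,  9.62610473e-01,  2.70889289e-01,
         7.58049295e-02],
       [ 9.99999963e-01,  2.72792947e-04,  1.19500737e-05,
         1.17730237e-03],
       [-6.23934
[... 157 characters left out ...]
'time': 0.15, 'joint_positions': array([ 1.20249335e+00,  4.94015288e-01,  1.34597389e+00, -1.56051157e-05,
        1.30248495e+00, -9.55316234e-02]), 'qd': array([-0.00118276, -0.00329702, -0.0023904 ,  0.00055837, -0.00201586,
       -0.00181072]), 'joint_torque': array([ 2.89498537e-03, -8.79204798e+01, -3.82050669e+01,  7.09762238e-02,
        5.04148356e-02,  9.35207026e-06]), 'position': array([0.16835354, 0.60178212, 0.40429586]), 'tool_rot': array([-9.39798130e-05,  1.35961185e-01,  9.90714067e-01, -4.30667082e-04]), 'force': array([-0.46225704, -0.89455582, -0.0220803 ]), 'moment': array([-0.02687734, -0.00265399,  0.03646939]), 'grasp_force': 0.0, 'finger_gap': 0.09111555348536905}
```

View pics/scene0.png

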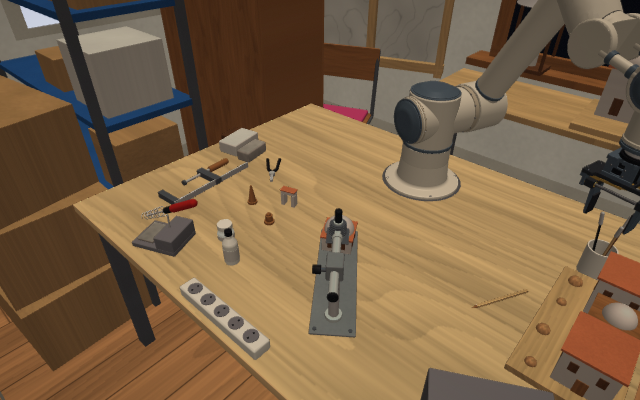

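View pics/top0.png

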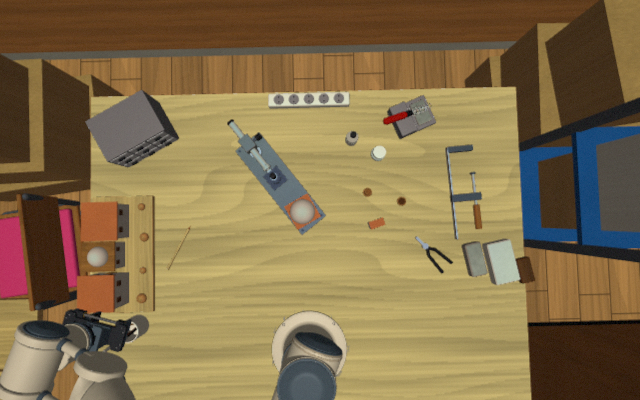

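View pics/wrist0.png

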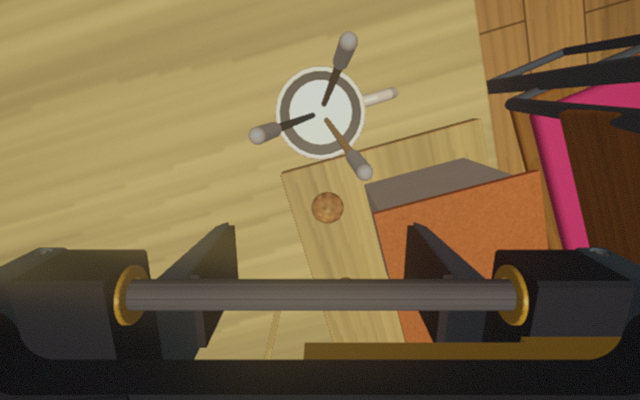

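The scene view shows the finial at about (269,219), spire (252,195), arch (289,195), and the stand with its lamp grip at (338,215). The top view has the finial at (367,192), spire (402,201), dome (303,212) and lamp (272,176). The wrist camera sees only a cup and a model house.

Run:
```python
from h import *
a=cv2.imread('pics/scene0.png');b=cv2.imread('pics/top0.png')
A=cv2.resize(a[170:345,235:370],None,fx=3,fy=3,interpolation=2)
B=cv2.resize(b[110:250,220:420],None,fx=2.3,fy=2.3,interpolation=2)
H=np.zeros((525,405+460,3),np.uint8);H[:525,:405]=A;H[:B.shape[0],405:405+B.shape[1]]=B
cv2.imwrite('pics/crop.png',cv2.resize(H,(800,485)))
s=cap('scene');t=cap('top')
for n,u,v,z in(('fin',367,192,.03),('spire',402,201,.04),('arch',376,223,.06),('dome',302.5,212,.1),('lamp',272,176,.2),('col',234,127,.2),('glue',352,137,.1),('jar',378,153,.05)):print(n,plane(t,u,v,z).round(4))
print(tri([(s,269,213),(t,367,192)]))
# blobs: brownish-dark compact in top
hs=cv2.cvtColor(t['im'],cv2.COLOR_RGB2HSV); print(hs[192,367],hs[201,402],hs[170,340],hs[212,302],hs[198,300])
m=((hs[...,2]<125)&(hs[...,1]>110)).astype(np.uint8)
n,l,st,ce=cv2.connectedComponentsWithStats(m)
for i in range(1,n):
    if 20<st[i,4]<400 and 320<ce[i][0]<430 and 150<ce[i][1]<250: print('top',st[i],ce[i])
h2=cv2.cvtColor(s['im'],cv2.COLOR_RGB2HSV);m=((h2[...,2]<130)&(h2[...,1]>110)).astype(np.uint8);print(h2[218,269],h2[210,280])
n,l,st,ce=cv2.connectedComponentsWithStats(m)
for i in range(1,n):
    if 20<st[i,4]<600 and 240<ce[i][0]<300 and 170<ce[i][1]<240: print('scene',st[i],ce[i])
```

```text
fin [ 0.561  -0.2244  0.03  ]
spire [ 0.5248 -0.3484  0.04  ]
arch [ 0.4482 -0.2493  0.06  ]
dome [0.493 0.009 0.1  ]
lamp [0.6097 0.1007 0.2   ]
col [0.772  0.2207 0.2   ]
glue [ 0.75   -0.1694  0.1   ]
jar [ 0.6996 -0.2659  0.05  ]
(array([ 0.56152302, -0.22446291,  0.03714606]), [np.float64(0.0013408395002166605), np.float64(0.001340839500216564)])
[ 13 184 122] [ 13 182  73] [ 22 108 184] [ 42  27 187] [ 10 167 171]
top [364 188   7   8  31] [366.93548387 191.96774194]
top [398 197   8   8  48] [401.16666667 200.70833333]
[ 12 176  81] [ 18 123 170]
scene [247 186  11  19 113] [251.69026549 197.15929204]
scene [264 213  11  12  95] [268.64210526 219.27368421]
```

View pics/crop.png

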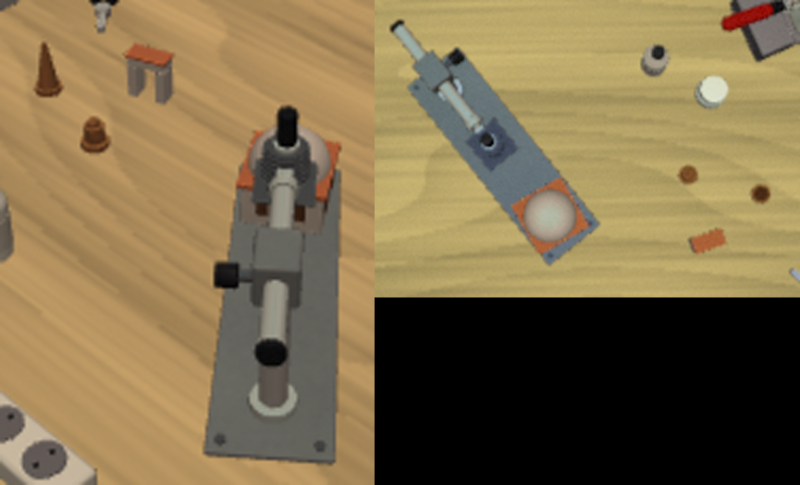

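The crops confirm which object is which: finial at about (0.561, -0.224), dome at (0.493, 0.009), lamp at (0.61, 0.10). The stand's x axis is at roughly 38° yaw. I'm moving off towards the tower and finial with the tool raised.

>>> send_rows(targets=[[[1,0.5,-1,0.4,-0.06],[1,0.5,-1,0.4,-0.06],[1,0.5,-1,0.2,-0.06],[1,0.5,-1,0,-0.06],[1,0.5,-1,0,-0.06]]])

```text
time: 0.67
position: [0.2594, 0.4188, 0.4406]
tool_rot: [0.0, 0.29, 0.957, 0.001]
force: [1.2, 0.1, -0.6]
finger_gap: 0.0911
grasp_force: 0.0
```

>>> send_rows(targets=[[[1,0.5,-1,0,-0.06],[1,0.5,-1,0,-0.06],[1,0.5,-1,0,-0.06],[1,0.5,-1,0,-0.06],[1,0.5,-1,0,-0.06]]])

```text
time: 1.08
position: [0.3525, 0.2323, 0.4403]
tool_rot: [0.0, 0.437, 0.9, 0.0]
force: [1.5, -0.1, 0.0]
finger_gap: 0.0913
grasp_force: 0.0
```

>>> send_rows(targets=[[[1,0.8,-1,0,0],[1,0.8,-1,0,0],[1,0.5,-1,0,0],[1,0,0,0,0],[1,0,0,0,0]]])

```text
time: 1.5
position: [0.4238, 0.1299, 0.44]
tool_rot: [-0.0, 0.437, 0.899, -0.0]
force: [-0.8, 1.3, -0.2]
finger_gap: 0.091
grasp_force: 0.0
```

Run:
```python
from h import *
c=cap('wrist','w1.png'); import pickle; pickle.dump({k:c[k] for k in('im','T','f','cx','cy')},open('w1.pkl','wb'))
for p in((.493,.009,.105),(.61,.1,.237)):print(proj(c,p))
```

```text
(np.float64(300.28065803143716), np.float64(316.8285117563813))
(np.float64(504.8160405491524), np.float64(431.2625417765371))
```

View pics/w1.png

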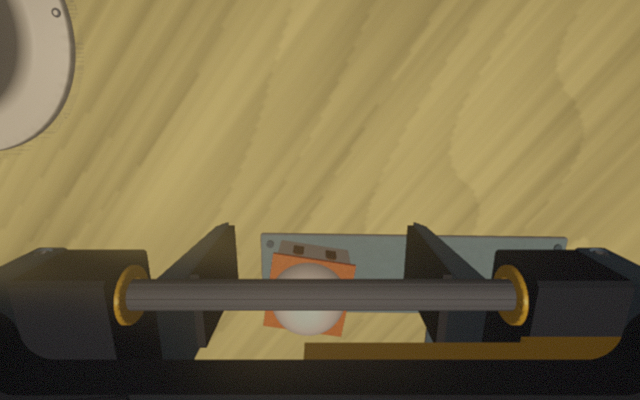

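>>> send_rows(targets=[[[1,0,-1,0,0],[1,0,-1,0,0],[1,0,0,0,0],[1,0,0,0,0],[1,0,0,0,0]]])

```text
time: 1.97
position: [0.4226, 0.0529, 0.4402]
tool_rot: [-0.0, 0.435, 0.9, 0.0]
force: [-0.7, 0.3, 0.7]
finger_gap: 0.0912
grasp_force: 0.0
```

Run:
```python
from h import *
c=cap('wrist','w2.png'); import pickle; pickle.dump({k:c[k] for k in('im','T','f','cx','cy')},open('w2.pkl','wb'))
```

```text
(no output)
```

View pics/w2.png

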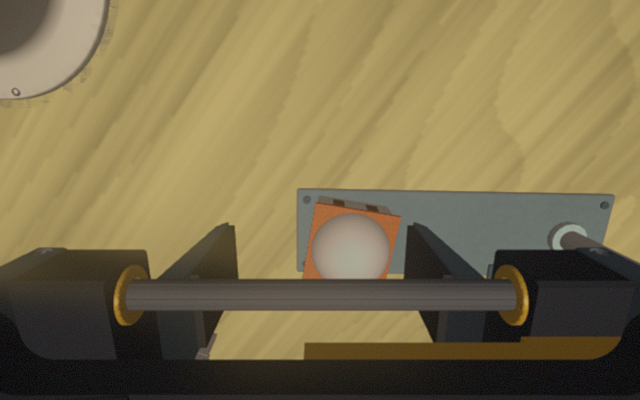

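w1 shows the tower partly behind the gripper bar. w2 shows the dome outline clearly, centred near (351,249) with a radius of about 39 px, and the plate's near edge running from (298,188) to (613,194). I'll go on past the tower so the lamp and dome come into the clear upper half of the picture.

>>> send_rows(targets=[[[1,0.8,-0.8,0,0],[1,0.8,-0.8,0,0],[1,0.8,-0.8,0,0],[1,0.8,-0.8,0,0],[1,0.3,-0.3,0,0]]])

```text
time: 2.43
position: [0.556, -0.0793, 0.4398]
tool_rot: [0.001, 0.435, 0.9, -0.0]
force: [-1.8, 0.2, -0.7]
finger_gap: 0.0911
grasp_force: 0.0
```

>>> send_rows(targets=[[[1,0,-0.2,0,0],[1,0,0,0,0],[1,0,0,0,0],[1,0,0,0,0],[1,0,0,0,0]]])

```text
time: 2.85
position: [0.5522, -0.0846, 0.4404]
tool_rot: [-0.0, 0.435, 0.901, 0.0]
force: [-0.7, 0.3, 0.7]
finger_gap: 0.0911
grasp_force: 0.0
```

```bash
cat >> h.py <<'E'
import pickle
def keep(n):
    c=cap('wrist',n+'.png'); pickle.dump({k:c[k] for k in('im','T','f','cx','cy')},open(n+'.pkl','wb')); return c
def load(n): return pickle.load(open(n+'.pkl','rb'))
E
python3 - <<'E'
from h import *
keep('w3')
E
```

```text
(no output)
```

View pics/w3.png

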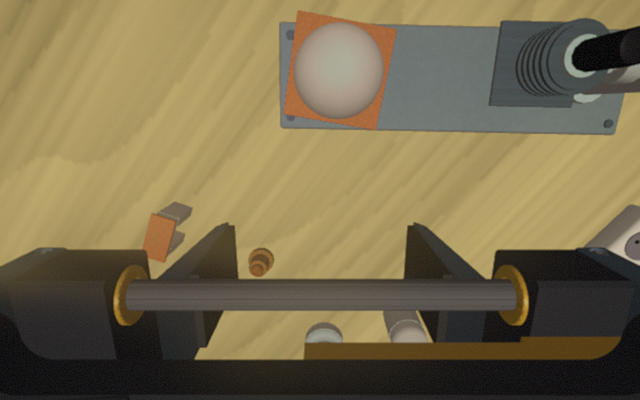

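>>> send_rows(targets=[[[1,0,-0.8,-0.3,0],[1,0,-0.8,-0.3,0],[1,0,0,0,0],[1,0,0,0,0],[1,0,0,0,0]]])

```text
time: 3.32
position: [0.5526, -0.1495, 0.4163]
tool_rot: [-0.0, 0.436, 0.9, 0.0]
force: [-0.2, 0.8, -0.2]
finger_gap: 0.0913
grasp_force: 0.0
```

Run:
```python
from h import *
c=keep('w4')
for p in((.493,.009,.105),(.61,.1,.237),(.561,-.224,.039)):print(proj(c,p))
```

```text
(np.float64(386.84700242002685), np.float64(-9.485705811269355))
(np.float64(836.4055709845431), np.float64(-118.538694226795))
(np.float64(283.840171554554), np.float64(236.77222652842772))
```

View pics/w4.png

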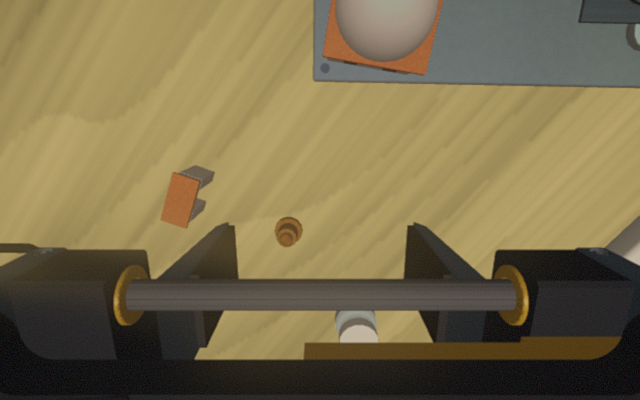

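w3 shows the dome as a full circle near (338,70), the plate's near edge from (281,127) to (614,133), the lamp with its grip at the right (600,50), and the finial at (261,262). w4 shows the finial at (288,231) and the arch at (190,195). Now I'll fit these numerically.

Run:
```python
from h import *
def axis(c,pts):
    D=np.array([ray(c,u,v)[1] for u,v in pts]);D/=np.linalg.norm(D,axis=1)[:,None]
    x=np.linalg.lstsq(D,np.ones(len(D)),rcond=None)[0]; r=D@x-1
    return x/np.linalg.norm(x),np.arccos(1/np.linalg.norm(x)),r.std()
A=np.zeros((3,3));b=np.zeros(3)
for n,(x0,y0) in(('w3',(338,70)),('w2',(351,240))):
    c=load(n);hs=cv2.cvtColor(c['im'],cv2.COLOR_RGB2HSV)
    m=((hs[...,1]<70)&(hs[...,2]>90)).astype(np.uint8)
    m[272 if n=='w2' else 399:]=0; m[:, :x0-60]=0; m[:,x0+60:]=0; m[:max(0,y0-60)]=0;m[y0+60:]=0
    hsv=hs[y0,x0]; print(n,hsv,hs[100,430])
    # dome is warmish pale: separate by R>B
    d=c['im'][...,0].astype(int)-c['im'][...,2]; m&=((d>8)).astype(np.uint8)
    k,l,st,ce=cv2.connectedComponentsWithStats(m);i=1+np.argmax(st[1:,4]);print(st[i],ce[i])
    ct=max(cv2.findContours((l==i).astype(np.uint8),0,1)[0],key=len); ct=cv2.convexHull(ct)[:,0]
    if n=='w2': ct=ct[ct[:,1]<268]
    a,al,r=axis(c,ct); o=c['T'][:3,3]
    t=.045/np.sin(al); print('single-view centre',(o+a*t).round(4),'plane .063',(o+a*(.060-o[2])/a[2]).round(4),r)
    P=np.eye(3)-np.outer(a,a);A+=P;b+=P@o
print('dome centre',np.linalg.solve(A,b).round(4))
# plate edge in w3
c=load('w3')
for (u,v) in((281,127),(614,133),(280,23)): print('plate',plane(c,u,v,.008).round(4))
p=plane(c,281,127,.008);q=plane(c,614,133,.008);print('yaw',np.degrees(np.arctan2(*(q-p)[1::-1])),np.linalg.norm(q-p))
# finial
obs=[]
for n in('w3','w4'):
    c=load(n);hs=cv2.cvtColor(c['im'],cv2.COLOR_RGB2HSV)
    m=((hs[...,1]>140)&(hs[...,2]>25)&(hs[...,0]<19)).astype(np.uint8);m[:200]=0;m[277:]=0;m[:,:240]=0;m[:,320:]=0
    k,l,st,ce=cv2.connectedComponentsWithStats(m);i=1+np.argmax(st[1:,4]);print(n,st[i],ce[i])
    cv2.imwrite('pics/m%s.png'%n,(l==i)*255)
    x,y,w,h=st[i][:4]
    print(' h.017:',plane(c,*ce[i],.017).round(4)); obs.append((c,*ce[i]))
s=cap('scene');t=cap('top')
print('fin tri',tri(obs),tri(obs+[(s,268.64,217),(t,366.94,191.97)]))
# grip top black, scene & top
for c,(x,y) in((s,(338,213)),(t,(271,174))):
    g=c['im'].max(2);m=(g<45).astype(np.uint8)
    k,l,st,ce=cv2.connectedComponentsWithStats(m)
    for i in range(1,k):
        if st[i,4]>5 and np.hypot(*(ce[i]-(x,y)))<20: print(st[i],ce[i])
```

```text
w3 [ 26  29 173] [ 72  21 123]
[ 294   23   90   95 6678] [338.21683139  70.06304283]
single-view centre [0.4986 0.0139 0.0497] plane .063 [0.4987 0.0128 0.06  ] 3.511398098404477e-05
w2 [ 18  40 171] [ 22 111 173]
[ 312  214   78   58 3799] [350.36614899 245.19215583]
single-view centre [0.5052 0.0072 0.0486] plane .063 [0.5013 0.0104 0.06  ] 0.00016146661945499948
dome centre [0.4989 0.0122 0.0665]
plate [ 0.4834 -0.0708  0.008 ]
plate [0.798 0.17  0.008]
plate [0.416  0.0179 0.008 ]
yaw 37.42689315786292 0.3961946716576827
w3 [248 249  25  28 506] [259.88537549 261.9743083 ]
 h.017: [ 0.5644 -0.2238  0.017 ]
w4 [275 218  27  29 598] [287.84448161 231.28762542]
 h.017: [ 0.564  -0.2238  0.017 ]
fin tri (array([ 0.56427747, -0.22409603,  0.01626505]), [np.float64(0.00020416326201062168), np.float64(0.00020416326201068522)]) (array([ 0.56341907, -0.22421103,  0.02049448]), [np.float64(0.00203686779488275), np.float64(0.0015494897128410855), np.float64(0.0027174725519662182), np.float64(0.002026436749218184)])
[335 209   7  14  91] [338.03296703 215.7032967 ]
[270 173   6   6  20] [272.55 175.7 ][ WARN:0@0.350] global loadsave.cpp:1063 imwrite_ Unsupported depth image for selected encoder is fallbacked to CV_8U.
```

>>> send_rows(targets=[[[1,0.15,-0.95,-0.5,0],[1,0.14,-0.91,-0.5,0],[1,0,0,-1,0],[1,0,0,0,0],[1,0,0,0,0]]])

```text
time: 3.88
position: [0.5638, -0.222, 0.3363]
tool_rot: [-0.002, 0.435, 0.9, 0.0]
force: [0.5, 0.2, 1.6]
finger_gap: 0.0914
grasp_force: 0.0
```

Run:
```python
from h import *
print(ctrl.sense()['position'],ctrl.sense()['tool_rot'])
c=keep('w5');hs=cv2.cvtColor(c['im'],cv2.COLOR_RGB2HSV)
m=((hs[...,1]>140)&(hs[...,2]>25)&(hs[...,0]<19)).astype(np.uint8);m[:150]=0;m[340:]=0;m[:,:240]=0;m[:,400:]=0
k,l,st,ce=cv2.connectedComponentsWithStats(m)
for i in range(1,k):
  if st[i,4]>50: print(st[i],ce[i],plane(c,*ce[i],.02))
print(proj(c,(.5643,-.2238,.02)))
```

```text
[ 0.56380837 -0.22203109  0.33631217] [-1.82879766e-03  4.35372029e-01  9.00248764e-01  1.24562476e-04]
[301 181  35  36 973] [317.73175745 197.96300103] [ 0.5633862  -0.22412199  0.02      ]
(np.float64(318.75036484245885), np.float64(198.30121574524313))
```

>>> send_rows(targets=[[[1,0,-0.05,-0.8,0],[1,0,0,-0.8,0],[1,0,0,-0.8,0],[1,0,0,-0.4,0],[1,0,0,-0.2,0]]])

```text
time: 4.35
position: [0.5646, -0.2238, 0.2171]
tool_rot: [-0.0, 0.435, 0.901, 0.0]
force: [-0.5, -0.0, 0.0]
finger_gap: 0.0911
grasp_force: 0.0
```

>>> send_rows(targets=[[[1,0,0,-0.3,0],[1,0,0,-0.2,0],[1,0,0,0,0],[1,0,0,0,0],[1,0,0,0,0]]])

```text
time: 4.77
position: [0.5645, -0.2249, 0.198]
tool_rot: [0.001, 0.435, 0.9, -0.0]
force: [0.4, -0.4, -0.4]
finger_gap: 0.0911
grasp_force: 0.0
```

>>> send_rows(targets=[[[0.6,0,0,-0.08,0],[0.4,0,0,0,0],[0.2,0,0,0,0],[0,0,0,0,0],[0,0,0,0,0]]])

```text
time: 5.18
position: [0.5642, -0.2248, 0.1939]
tool_rot: [0.0, 0.435, 0.9, -0.0]
force: [0.9, 1.5, -0.3]
finger_gap: 0.0609
grasp_force: 0.0
```

>>> send_rows(targets=[[[0,0,0,0,0],[0,0,0,0,0],[0,0,0,0,0],[0,0,0,0,0],[0,0,0,0,0]]])

```text
time: 5.6
position: [0.5641, -0.2247, 0.1938]
tool_rot: [0.0, 0.435, 0.9, -0.0]
force: [-0.4, 0.2, 0.2]
finger_gap: 0.032
grasp_force: 30.0
```

The gap is 32 mm, so the tips are on the 34 mm foot rather than the 24 mm knob. I'll open, go up about 8 mm and grip the knob.

>>> send_rows(targets=[[[0.6,0,0,0,0],[0.6,0,0,0,0],[0.6,0,0,0.19,0],[0.6,0,0,0,0],[0.6,0,0,0,0]]])

```text
time: 6.02
position: [0.5643, -0.2248, 0.202]
tool_rot: [0.001, 0.435, 0.9, -0.0]
force: [-0.2, -0.7, 0.3]
finger_gap: 0.0545
grasp_force: 0.0
```

>>> send_rows(targets=[[[0,0,0,0,0],[0,0,0,0,0],[0,0,0,0,0],[0,0,0,0,0],[0,0,0,0,0]]])

```text
time: 6.43
position: [0.5641, -0.2247, 0.2013]
tool_rot: [-0.0, 0.435, 0.9, 0.0]
force: [-0.5, 0.3, -0.6]
finger_gap: 0.024
grasp_force: 0.0
```

>>> send_rows(targets=[[[0,0,0,0,0],[0,0,0,0,0],[0,0,0,0,0],[0,0,0,0,0],[0,0,0,0,0]]])

```text
time: 6.85
position: [0.5641, -0.2248, 0.2014]
tool_rot: [-0.0, 0.435, 0.9, 0.0]
force: [0.6, 0.2, -0.2]
finger_gap: 0.023
grasp_force: 30.0
```

>>> send_rows(targets=[[[0,0,0,0.5,0],[0,0,0,1,0],[0,0,0,1,0],[0,0,0,1,0],[0,0,0,0.5,0]]])

```text
time: 7.27
position: [0.5646, -0.225, 0.3662]
tool_rot: [0.003, 0.435, 0.9, -0.0]
force: [1.1, -1.2, -0.4]
finger_gap: 0.0232
grasp_force: 30.0
```

>>> send_rows(targets=[[[0,-0.22,0.8,0,0],[0,-0.22,0.8,0,0],[0,-0.22,0.8,0,0],[0,-0.22,0.8,0,0],[0,-0.22,0.8,0,0]]])

```text
time: 7.68
position: [0.5194, -0.0634, 0.3615]
tool_rot: [0.0, 0.436, 0.9, 0.0]
force: [1.2, 0.3, -0.8]
finger_gap: 0.0229
grasp_force: 30.0
```

>>> send_rows(targets=[[[0,-0.22,0.8,0,0],[0,-0.15,0.6,0,0],[0,0,0,0,0],[0,0,0,0,0],[0,0,0,0,0]]])

```text
time: 8.1
position: [0.5056, -0.009, 0.3615]
tool_rot: [0.0, 0.435, 0.9, -0.0]
force: [0.3, -0.2, 0.1]
finger_gap: 0.0233
grasp_force: 30.0
```

Run:
```python
from h import *
s=ctrl.sense();print(s['position'],s['finger_gap'],s['grasp_force'])
c=keep('w6')
print('dome centre px',proj(c,(.4988,.0126,.06)),'finial top',proj(c,s['position']-[0,0,.16]))
```

```text
[ 0.50556503 -0.00899323  0.36154259] 0.023259699500781827 29.999942779541016
dome centre px (np.float64(328.5577218203543), np.float64(175.1702386288508)) finial top (np.float64(317.8724940944836), np.float64(280.83488360509557))
```

View pics/w6.png

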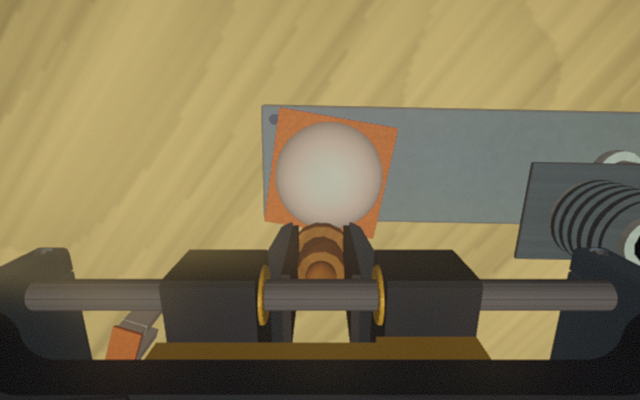

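w6 shows the finial held straight between the fingers at about (321,255). The whole dome is visible near (328,175). I'll refit the dome from here.

Run:
```python
from h import *
def dome(n,x0,y0,r0,ymax):
    c=load(n);im=c['im'].astype(int);hs=cv2.cvtColor(c['im'],cv2.COLOR_RGB2HSV)
    m=((hs[...,1]<75)&(hs[...,2]>90)&(im[...,0]-im[...,2]>4)).astype(np.uint8)
    Y,X=np.mgrid[:400,:640]; m[np.hypot(X-x0,Y-y0)>r0]=0
    k,l,st,ce=cv2.connectedComponentsWithStats(m);i=1+np.argmax(st[1:,4])
    ct=cv2.convexHull(max(cv2.findContours((l==i).astype(np.uint8),0,1)[0],key=len))[:,0].astype(float)+0
    ct=ct[ct[:,1]<ymax]
    D=np.array([ray(c,u,v)[1] for u,v in ct]);D/=np.linalg.norm(D,axis=1)[:,None]
    x=np.linalg.lstsq(D,np.ones(len(D)),rcond=None)[0]; a=x/np.linalg.norm(x);o=c['T'][:3,3]
    print(n,st[i],'centre at z.06',(o+a*(.060-o[2])/a[2]).round(4),'dist-z',(o+a*.045*np.linalg.norm(x)/np.sqrt(x@x-1))[2].round(4),(D@x-1).std())
    return o,a
O=[dome('w3',338,70,62,400),dome('w6',329,175,62,215),dome('w2',351,249,50,268)]
A=sum(np.eye(3)-np.outer(a,a) for o,a in O[:2]);b=sum((np.eye(3)-np.outer(a,a))@o for o,a in O[:2]);print(np.linalg.solve(A,b))
c=load('w6');hs=cv2.cvtColor(c['im'],cv2.COLOR_RGB2HSV)
m=((hs[...,1]>110)&(hs[...,0]<19)&(hs[...,2]>20)).astype(np.uint8);m[:222]=0;m[284:]=0;m[:,:290]=0;m[:,:]*=1;m[:,352:]=0
for v in range(226,284,6):
    u=np.where(m[v])[0]; print(v,(u.min(),u.max(),u.mean()) if len(u) else None)
# predicted foot front edge & bead if finial axis = tool axis
s=ctrl.sense();p=s['position'];q=s['tool_rot'];Rm=R.from_quat([q[1],q[2],q[3],q[0]]).as_matrix();tx=Rm[:,0]
print('foot edge',proj(c,p+[0,0,-.2014]+tx*.017),'foot top edge',proj(c,p+[0,0,-.1934]+tx*.017))
w5=load('w5')
print('lens check z-axis',Rm[:,2],'tx',tx)
```

```text
w3 [ 294   22   90   97 6720] centre at z.06 [0.4987 0.0128 0.06  ] dist-z 0.0511 3.7818183704194464e-05
w6 [ 276  122  106  106 8784] centre at z.06 [0.4991 0.012  0.06  ] dist-z 0.0543 4.78697044695235e-05
w2 [ 312  214   78   66 4260] centre at z.06 [0.5012 0.0104 0.06  ] dist-z 0.0492 0.00013341173483685676
[0.49869676 0.01244844 0.06300368]
226 (np.int64(298), np.int64(333), np.float64(315.5))
232 (np.int64(299), np.int64(342), np.float64(320.5))
238 (np.int64(298), np.int64(343), np.float64(320.5))
244 (np.int64(298), np.int64(343), np.float64(320.5))
250 (np.int64(298), np.int64(343), np.float64(320.5))
256 (np.int64(292), np.int64(342), np.float64(319.8666666666667))
262 (np.int64(297), np.int64(343), np.float64(320.0))
268 (np.int64(297), np.int64(344), np.float64(320.5))
274 (np.int64(293), np.int64(344), np.float64(319.9387755102041))
280 None
foot edge (np.float64(318.0079978989707), np.float64(217.61032188319075)) foot top edge (np.float64(317.9178678387042), np.float64(222.27730706789947))
lens check z-axis [ 3.74810953e-04 -2.38820519e-04 -9.99999901e-01] tx [-6.20448413e-01  7.84247149e-01 -4.19845214e-04]
```

>>> send_rows(targets=[[[0,-0.09,0.26,0,0],[0,-0.09,0.26,0,0],[0,0,0,-0.5,0],[0,0,0,-0.5,0],[0,0,0,0,0]]])

```text
time: 8.57
position: [0.497, 0.0126, 0.3189]
tool_rot: [-0.002, 0.436, 0.9, -0.001]
force: [-1.4, -1.3, -0.2]
finger_gap: 0.0235
grasp_force: 30.0
```

>>> send_rows(targets=[[[0,0,0,-0.1,0],[0,0,0,-0.1,0],[0,0,0,0,0],[0,0,0,0,0],[0,0,0,0,0]]])

```text
time: 8.98
position: [0.4983, 0.012, 0.314]
tool_rot: [0.0, 0.436, 0.9, 0.0]
force: [-0.5, -0.8, 0.0]
finger_gap: 0.0233
grasp_force: 30.0
```

>>> send_rows(targets=[[[0,0,0,-0.08,0],[0,0,0,-0.06,0],[0,0,0,0,0],[0,0,0,0,0],[0,0,0,0,0]]])

```text
time: 9.4
position: [0.4981, 0.012, 0.3078]
tool_rot: [-0.0, 0.436, 0.9, -0.0]
force: [0.2, -0.1, -0.2]
finger_gap: 0.0236
grasp_force: 30.0
```

Run:
```python
from h import *
s=ctrl.sense();print(s['position'],s['force'],s['moment'])
```

```text
[0.49814362 0.01203559 0.30781019] [ 0.15606293 -0.05117624 -0.15647038] [-0.01706634 -0.02037925  0.02826414]
```

Lowering in 0.8 mm steps until it touches.

>>> send_rows(targets=[[[0,0,0,-0.02,0],[0,0,0,0,0],[0,0,0,0,0],[0,0,0,0,0],[0,0,0,0,0]]])

```text
time: 9.82
position: [0.4981, 0.0121, 0.3071]
tool_rot: [0.0, 0.435, 0.9, 0.0]
force: [-0.6, 0.7, -0.5]
finger_gap: 0.0231
grasp_force: 30.0
```

>>> send_rows(targets=[[[0,0,0,-0.02,0],[0,0,0,0,0],[0,0,0,0,0],[0,0,0,0,0],[0,0,0,0,0]]])

```text
time: 10.23
position: [0.4982, 0.0121, 0.3062]
tool_rot: [0.0, 0.435, 0.9, 0.0]
force: [0.5, 0.2, -0.0]
finger_gap: 0.0231
grasp_force: 30.0
```

>>> send_rows(targets=[[[0,0,0,-0.02,0],[0,0,0,0,0],[0,0,0,0,0],[0,0,0,0,0],[0,0,0,0,0]]])

```text
time: 10.65
position: [0.4982, 0.012, 0.3059]
tool_rot: [0.0, 0.435, 0.9, 0.0]
force: [-2.0, -0.9, 13.0]
finger_gap: 0.0231
grasp_force: 30.0
```

>>> send_rows(targets=[[[0,0,0,0.012,0],[0,0,0,0,0],[0,0,0,0,0],[0.3,0,0,0,0],[0.4,0,0,0,0]]])

```text
time: 11.07
position: [0.4981, 0.0121, 0.3058]
tool_rot: [-0.0, 0.435, 0.9, -0.0]
force: [1.1, 0.5, -0.4]
finger_gap: 0.0314
grasp_force: 0.0
```

>>> send_rows(targets=[[[0.6,0,0,0,0],[0.8,0,0,0,0],[0.8,0,0,0,0],[0.8,0,0,0,0],[0.8,0,0,0,0]]])

```text
time: 11.48
position: [0.4981, 0.012, 0.3059]
tool_rot: [-0.0, 0.436, 0.9, -0.0]
force: [-0.4, 0.0, 0.0]
finger_gap: 0.0646
grasp_force: 0.0
```

>>> send_rows(targets=[[[0.8,0,0,0.3,0],[0.8,0,0,0.5,0],[0.8,0,0,0.7,0],[0.8,0,0,0.7,0],[0.8,0,0,0.5,0]]])

```text
time: 11.9
position: [0.4982, 0.0121, 0.4161]
tool_rot: [0.001, 0.435, 0.9, 0.0]
force: [1.2, 0.0, -0.6]
finger_gap: 0.0732
grasp_force: 0.0
```

>>> send_rows(targets=[[[1,0.55,-0.7,0.3,0],[1,0.55,-0.7,0,0],[1,0.5,-0.65,0,0],[1,0,0,0,0],[1,0,0,0,0]]])

```text
time: 12.32
position: [0.5627, -0.0712, 0.4255]
tool_rot: [-0.0, 0.436, 0.9, -0.0]
force: [-0.2, -0.1, 0.3]
finger_gap: 0.0916
grasp_force: 0.0
```

Run:
```python
from h import *
print(ctrl.sense()['position'])
c=keep('w7');s=cap('scene');t=cap('top')
for n,k,p in(('w',c,(.4985,.012,.12)),('s',s,(.4985,.012,.125)),('t',t,(.4985,.012,.125))):
    u,v=proj(k,p);print(n,u,v)
u,v=map(int,proj(c,(.4985,.012,.12)));W=c['im'][max(0,v-110):v+110,max(0,u-100):u+320]
u,v=map(int,proj(s,(.4985,.012,.125)));S=cv2.resize(s['im'][v-40:v+70,u-50:u+50],None,fx=3.5,fy=3.5)
H=np.zeros((400,800,3),np.uint8);H[:min(400,W.shape[0]),:min(440,W.shape[1])]=W[:400,:440];H[:385,445:795]=S[:385,:350]
cv2.imwrite('pics/chk.png',H[:,:,::-1])
```

```text
[ 0.56268914 -0.07115731  0.42550687]
w 320.28012626665225 69.11907334953113
s 339.47517647065706 212.32619934787144
t 301.2904825815553 210.29284719216344
```

View pics/chk.png

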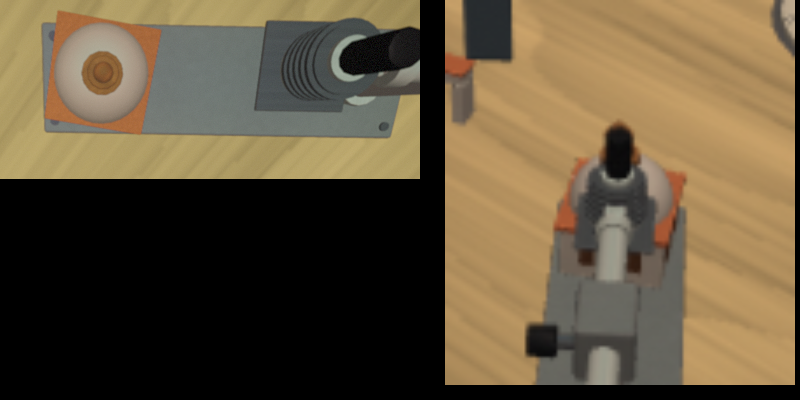

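The finial stands upright on the dome. Wrist pixels are the finial at (322,72), the ferrule at (572,57) and the grip's top at about (625,42). All 10 picture views are now used, so the rest is numeric: the finial offset and the lamp grip position.

Run:
```python
from h import *
c=load('w7');im=c['im'].astype(int);hs=cv2.cvtColor(c['im'],cv2.COLOR_RGB2HSV);Y,X=np.mgrid[:400,:640]
m=((hs[...,1]>110)&(hs[...,0]<19)&(np.hypot(X-322,Y-72)<32)).astype(np.uint8)
k,l,st,ce=cv2.connectedComponentsWithStats(m);i=1+np.argmax(st[1:,4]);print('fin',st[i],ce[i],plane(c,*ce[i],.118).round(4))
m=((hs[...,1]<75)&(hs[...,2]>90)&(im[...,0]-im[...,2]>4)&(np.hypot(X-320,Y-73)<60)).astype(np.uint8)
k,l,st,ce=cv2.connectedComponentsWithStats(m);i=1+np.argmax(st[1:,4])
ct=cv2.convexHull(max(cv2.findContours((l==i).astype(np.uint8),0,1)[0],key=len))[:,0]
D=np.array([ray(c,u,v)[1] for u,v in ct]);D/=np.linalg.norm(D,axis=1)[:,None];x=np.linalg.lstsq(D,np.ones(len(D)),rcond=None)[0];o=c['T'][:3,3]
d=o+x*(.060-o[2])/x[2];print('dome',d.round(4),st[i])
# ferrule pale blob
m=((im.min(2)>130)&(abs(X-572)<40)&(Y<110)).astype(np.uint8)
k,l,st,ce=cv2.connectedComponentsWithStats(m)
for i in range(1,k):
    if st[i,4]>60: print('pale',st[i],ce[i])
m=((im.max(2)<50)&(X>540)&(Y<110)).astype(np.uint8)
k,l,st,ce=cv2.connectedComponentsWithStats(m)
for i in range(1,k):
    if st[i,4]>200:
        print('dark',st[i],ce[i])
print('ferrule@.2',plane(c,570,58,.2).round(4),'griptop@.237',plane(c,625,45,.237).round(4))
s=cap('scene');t=cap('top');print('tri grip',tri([(s,338.0,211),(t,272.0,175.3)]),plane(t,272,175.3,.237),plane(s,338,211,.237))
for n in('s',):
  u=np.deg2rad(37.4);print('pred',d+.14*np.array([np.cos(u),np.sin(u),0]))
```

```text
fin [ 302   52   41   43 1351] [321.83641747  72.68837898] [0.501  0.0108 0.118 ]
dome [0.4983 0.013  0.06  ] [ 275   23   93  100 5840]
pale [552  35  32  46 436] [562.90825688  59.44954128]
pale [567  96  28   9 168] [579.95833333  99.86309524]
dark [ 560   27   80   48 2788] [601.86298422  52.18149211]
ferrule@.2 [0.6097 0.0969 0.2   ] griptop@.237 [0.6083 0.0968 0.237 ]
tri grip (array([0.60896873, 0.09608034, 0.23334378]), [np.float64(0.0010162346512092137), np.float64(0.001016234651209209)]) [0.60792765 0.09645458 0.237     ] [0.61345209 0.0983672  0.237     ]
pred [0.6095413 0.0979888 0.06     ]
```

>>> send_rows(targets=[[[1,0,0,0.7,0],[1,0,0,0.6,0],[1,0.3,1,0,0],[1,0.3,1,0,0],[1,0.3,1,0,0]]])

```text
time: 12.98
position: [0.5978, 0.0515, 0.4787]
tool_rot: [0.001, 0.436, 0.9, 0.0]
force: [1.8, -0.3, 0.5]
finger_gap: 0.0911
grasp_force: 0.0
```

>>> send_rows(targets=[[[1,0.26,1,0,0],[1,0,0.2,0,0],[1,0,0,0,0],[1,0,0,0,0],[1,0,0,0,0]]])

```text
time: 13.4
position: [0.6081, 0.0971, 0.478]
tool_rot: [-0.0, 0.436, 0.9, -0.0]
force: [0.3, -0.2, 0.1]
finger_gap: 0.0909
grasp_force: 0.0
```

>>> send_rows(targets=[[[1,0,0,-0.6,0],[1,0,0,-0.6,0],[1,0,0,-0.5,0],[1,0,0,-0.25,0],[1,0,0,0,0]]])

```text
time: 13.82
position: [0.6079, 0.0967, 0.398]
tool_rot: [-0.002, 0.436, 0.9, -0.001]
force: [0.0, 0.1, 0.7]
finger_gap: 0.091
grasp_force: 0.0
```

>>> send_rows(targets=[[[1,0,0,-0.06,0],[0.6,0,0,0,0],[0.4,0,0,0,0],[0.2,0,0,0,0],[0,0,0,0,0]]])

```text
time: 14.23
position: [0.6086, 0.0978, 0.3982]
tool_rot: [0.0, 0.435, 0.9, 0.0]
force: [-0.6, -0.4, 0.8]
finger_gap: 0.0673
grasp_force: 0.0
```

>>> send_rows(targets=[[[0,0,0,0,0],[0,0,0,0,0],[0,0,0,0,0],[0,0,0,0,0],[0,0,0,0,0]]])

```text
time: 14.65
position: [0.6085, 0.0978, 0.3975]
tool_rot: [-0.0, 0.435, 0.9, -0.0]
force: [-0.1, -0.2, 0.1]
finger_gap: 0.0342
grasp_force: 0.0
```

>>> send_rows(targets=[[[0,0,0,0,0],[0,0,0,0,0],[0,0,0,0,0],[0,0,0,0,0],[0,0,0,0,0]]])

```text
time: 15.07
position: [0.6084, 0.0978, 0.3975]
tool_rot: [-0.0, 0.435, 0.9, -0.0]
force: [-0.4, -1.2, -0.9]
finger_gap: 0.0184
grasp_force: 30.0
```

Run:
```python
from h import *
s=ctrl.sense();print(s['position'],s['force'],s['finger_gap'],s['grasp_force'])
u=np.deg2rad(37.4);print('target',s['position'][:2]-.14*np.array([np.cos(u),np.sin(u)]))
```

```text
[0.60842798 0.09776088 0.39747711] [-0.4021269  -1.18112788 -0.94319223] 0.01838186966381383 30.000023245811462
target [0.49720994 0.01272826]
```

>>> send_rows(targets=[[[0,-0.25,-0.19,0,0],[0,-0.25,-0.19,0,0],[0,-0.25,-0.19,0,0],[0,-0.25,-0.19,0,0],[0,0,0,0,0]]])

```text
time: 15.48
position: [0.5676, 0.0667, 0.3975]
tool_rot: [0.0, 0.436, 0.9, 0.0]
force: [3.7, 3.5, -8.2]
finger_gap: 0.0179
grasp_force: 30.0
```

Run:
```python
from h import *
s=ctrl.sense();print(s['position'],s['force'],s['finger_gap'])
```

```text
[0.56760665 0.06669846 0.39751332] [ 3.74371034  3.47725325 -8.23972328] 0.017935271911199188
```

>>> send_rows(targets=[[[0,-0.3,-0.23,0,0],[0,-0.3,-0.23,0,0],[0,-0.3,-0.23,0,0],[0,-0.3,-0.23,0,0],[0,0,0,0,0]]])

```text
time: 15.9
position: [0.5197, 0.0302, 0.3975]
tool_rot: [-0.0, 0.436, 0.9, 0.0]
force: [6.0, 7.2, -10.5]
finger_gap: 0.0186
grasp_force: 30.0
```

>>> send_rows(targets=[[[0,-0.2,-0.15,0,0],[0,-0.2,-0.15,0,0],[0,-0.1,-0.08,0,0],[0,0,0,0,0],[0,0,0,0,0]]])

```text
time: 16.32
position: [0.5013, 0.0161, 0.3975]
tool_rot: [0.0, 0.436, 0.9, 0.001]
force: [5.5, 7.7, -5.9]
finger_gap: 0.0186
grasp_force: 30.0
```

Run:
```python
from h import *
s=ctrl.sense();p=np.array(s['position']);print(p,s['force'],s['finger_gap'],s['grasp_force'])
d=p[:2]-[.60843,.09776];u=np.array([np.cos(np.deg2rad(37.4)),np.sin(np.deg2rad(37.4))]);print('pulled',-d@u,'lat',d@[-u[1],u[0]])
c=keep('w8');s=cap('scene','s8.png');t=cap('top','t8.png')
im=s['im'].astype(int)
# sample along rod axis top line in scene and wrist, stand frame origin est (.498,.0125)
O=np.array([.4985,.0127,0]);X=np.array([*u,0])
for n,k in(('scene',s),('top',t),('wrist',c)):
    r=[]
    for x in np.arange(.10,.21,.004):
        a,b=proj(k,O+X*x+[0,0,.186]);a,b=int(round(a)),int(round(b))
        r.append((round(x,3),a,b,int(k['im'][b,a].mean())) if 0<=a<640 and 0<=b<400 else None)
    print(n,r)
```

```text
[0.50130942 0.01605451 0.39752203] [ 5.46360218  7.74753396 -5.92188327] 0.01864705913574071 29.998051822185516
pulled 0.13472409943038022 lat 0.00015441538446960001
scene [(np.float64(0.1), 339, 217, 144), (np.float64(0.104), 339, 218, 144), (np.float64(0.108), 339, 219, 144), (np.float64(0.112), 339, 220, 143), (np.float64(0.116), 339, 221, 142), (np.float64(0.12), 338, 221, 145), (np.float64(0.124), 338, 222, 145), (np.float64(0.128), 338, 223, 145), (np.float64(0.132), 338, 224, 144), (np.float64(0.136), 338, 225, 145), (np.float64(0.14), 338, 226, 144), (np.float64(0.144), 338, 227, 145), (np.float64(0.148), 338, 228, 144), (np.float64(0.152), 338, 229, 144), (np.float64(0.156), 338, 230, 145), (np.float64(0.16), 338, 231, 145), (np.float64(0.164), 338, 232, 144), (np.float64(0.168), 338, 233, 157), (np.float64(0.172), 338, 234, 152), (np.float64(0.176), 337, 235, 151), (np.float64(0.18), 337, 237, 145), (np.float64(0.184), 337, 238, 149), (np.float64(0.188), 337, 239, 149), (np.float64(0.192), 337, 240, 149), (np.float64(0.196), 337, 241, 149), (np.float64(0.2), 337, 242, 150),
[... 1295 characters left out ...]
), (np.float64(0.124), 516, 243, 161), (np.float64(0.128), 522, 243, 162), (np.float64(0.132), 529, 244, 162), (np.float64(0.136), 535, 244, 162), (np.float64(0.14), 542, 244, 159), (np.float64(0.144), 549, 244, 160), (np.float64(0.148), 555, 244, 159), (np.float64(0.152), 562, 244, 160), (np.float64(0.156), 568, 244, 160), (np.float64(0.16), 575, 244, 161), (np.float64(0.164), 581, 244, 161), (np.float64(0.168), 588, 244, 162), (np.float64(0.172), 595, 244, 160), (np.float64(0.176), 601, 245, 105), (np.float64(0.18), 608, 245, 84), (np.float64(0.184), 614, 245, 167), (np.float64(0.188), 621, 245, 164), (np.float64(0.192), 627, 245, 164), (np.float64(0.196), 634, 245, 167), None, None, None]
```

>>> send_rows(targets=[[[0,-0.05,-0.04,0,0],[0,-0.06,-0.04,0,0],[0,0,0,0,0],[0,0,0,0,0],[0,0,0,0,0]]])

```text
time: 16.88
position: [0.4972, 0.013, 0.3975]
tool_rot: [0.0, 0.435, 0.9, 0.001]
force: [6.7, 8.4, -6.8]
finger_gap: 0.018
grasp_force: 30.0
```

Run:
```python
from h import *
s=ctrl.sense();p=np.array(s['position']);print(p,s['force'],s['grasp_force'],np.abs(s['qd']).max())
u=np.array([np.cos(np.deg2rad(37.4)),np.sin(np.deg2rad(37.4))])
d=p[:2]-[.60843,.09776];print('pulled',-d@u,'lat',d@[-u[1],u[0]])
c8=load('w8');c=keep('w9');t=cap('top')
for n,k in(('w8',c8),('w9',c)):
    for v in(236,241,246,251): print(n,v,k['im'][v,588:630:1].mean(1).astype(int).tolist())
hs=cv2.cvtColor(t['im'],cv2.COLOR_RGB2HSV)
m=((hs[...,1]>120)&(hs[...,0]<14)).astype(np.uint8);m[:195]=0;m[235:]=0;m[:,:283]=0;m[:,325:]=0
print('cornice px top cam',np.argwhere(m).mean(0),m.sum())
```

```text
[0.49719581 0.01299321 0.39750529] [ 6.6868496   8.38031797 -6.76421695] 29.998034834861755 0.0021455076376079717
pulled 0.13985136778410015 lat 0.00022098292500641326
w8 236 [128, 127, 130, 128, 126, 129, 128, 127, 128, 119, 95, 82, 77, 83, 84, 86, 82, 82, 80, 85, 95, 132, 161, 163, 162, 158, 159, 157, 157, 156, 156, 156, 157, 157, 156, 154, 153, 150, 151, 151, 152, 151]
w8 241 [163, 160, 160, 158, 160, 159, 162, 160, 159, 160, 160, 157, 129, 92, 80, 80, 81, 81, 82, 84, 83, 97, 138, 162, 166, 166, 166, 167, 163, 163, 161, 160, 160, 159, 160, 161, 161, 160, 161, 158, 153, 155]
w8 246 [157, 159, 157, 156, 156, 158, 156, 156, 157, 158, 157, 155, 131, 93, 82, 80, 82, 86, 86, 86, 79, 82, 108, 150, 168, 167, 167, 167, 169, 170, 168, 168, 166, 165, 164, 163, 163, 162, 163, 163, 163, 163]
w8 251 [45, 48, 62, 69, 65, 54, 54, 61, 78, 80, 77, 74, 70, 69, 68, 63, 63, 60, 60, 53, 45, 51, 80, 113, 143, 158, 167, 170, 170, 168, 167, 167, 163, 165, 162, 163, 162, 164, 163, 164, 164, 163]
w9 236 [126, 129, 126, 125, 125, 126, 126, 124, 126, 127, 126, 121, 96, 51, 25, 27, 26, 34, 59, 76, 82, 82, 82, 81, 80, 84, 83, 81, 83, 111, 147, 159, 161, 159, 158, 155, 157, 158, 154, 157, 157, 155]
w9 241 [158, 159, 159, 159, 158, 158, 156, 157, 159, 158, 159, 159, 158, 162, 149, 89, 38, 31, 28, 27, 39, 69, 81, 83, 82, 81, 86, 85, 83, 85, 115, 157, 165, 167, 164, 164, 163, 163, 160, 159, 159, 158]
w9 246 [159, 158, 156, 158, 156, 155, 156, 156, 156, 154, 156, 155, 155, 157, 152, 92, 37, 33, 34, 33, 43, 65, 78, 80, 84, 85, 84, 86, 84, 82, 87, 122, 159, 170, 166, 166, 168, 166, 168, 167, 165, 163]
w9 251 [47, 50, 62, 69, 64, 55, 49, 60, 78, 78, 80, 72, 72, 67, 69, 64, 64, 63, 60, 56, 49, 47, 55, 63, 71, 81, 84, 84, 85, 93, 131, 161, 167, 166, 164, 164, 166, 167, 167, 167, 164, 164]
cornice px top cam [nan nan] 0<stdin>:10: RuntimeWarning: Mean of empty slice.
  ret = um.true_divide(
```

The pull measures 0.1399 m. The black ring shows about 3.5–4 mm against the tube's mouth with no bare rod behind it, the arm is still and the grip is at 30 N. Handing in.

```bash
python3 -c "
from rig import ctrl
print(ctrl.job_done())"
```

```text
the job is handed in; nothing more can be done
None
```

I handed the job in holding the lamp at the ring mark, pulled out 0.1399 m with a 30 N grip. The finial was upright about 3 mm off the dome's top when last seen, before the lamp hid it; the hand-in gave no verdict.

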